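# Move the up-next mark to the squat vial

### The job

Pass the 'up next' mark from a tall vial to the squat one. First flip the only tag that lies to the right, ring face up, all the way over to the left, and only then flip the squat vial's tag all the way over to the right, so that it lies fully on its stop with its ring face up. Only push and press the tags with the fingertips, never pinch or lift anything, and leave the third tag, the vials and the things lying about as they are.

Things in the scene. Friction and masses are not known exactly. Their poses are not given: they have to be found in the camera images.
- stand_a: Fixed grey stand of the SQUAT vial; its tag is to be turned over to the right. The three alike stands are in a row, in any order. Base 140 x 70 x 8 mm; origin on the table under the tag's pivot; x away from the robot (yaw up to 0.25 rad), y left, z up. The vial stands on the base at x +78 mm in a square frame 42 mm wide, 10 mm high.
- pivot_a (a point): Middle of the pivot of stand_a's tag, 65 mm above the table; the pivot axis runs along stand x, between two fixed cheeks centred 24.5 mm before and behind this point (5 mm thick, 16 mm along stand y, tops 7 mm above the pivot). Axes as the stand.
- tag_a (a joint): Tag's angle, rad, between hard stops: 0 = level to the left (stand +y), plain face up; 1.57 = straight up; 3.14 = level to the right, ring face up. Stiff friction hinge: it stays where left, about 0.025 N m turns it. Starts near 0.
- tail_a (a point): Tip of tag_a's tail, 35 mm from the pivot opposite to the tag, 22 mm wide, 5 mm thick. Pressing it down raises the tag; it swings through freely below, between the cheeks.
- face_a (a point): Middle of tag_a, 23.5 mm from the pivot; y axis to its free end, z out of its plain face. White tag: reaches 45 mm from the pivot, 36 mm wide along the pivot, core 4 mm thick, each side a panel 1.5 mm proud (30 mm wide, 7 to 40 mm from the pivot): one plain, one with a raised dark ring (22 mm across). Push either; pressing both panels at once is a pinch.
- stand_b: Fixed grey stand of the TALL vial whose tag lies to the right at the start and is to be turned to the left. The three alike stands are in a row, in any order. Base 140 x 70 x 8 mm; origin on the table under the tag's pivot; x away from the robot (yaw up to 0.25 rad), y left, z up. The vial stands on the base at x +78 mm in a square frame 42 mm wide, 10 mm high.
- pivot_b (a point): Middle of the pivot of stand_b's tag, 65 mm above the table; the pivot axis runs along stand x, between two fixed cheeks centred 24.5 mm before and behind this point (5 mm thick, 16 mm along stand y, tops 7 mm above the pivot). Axes as the stand.
- tag_b (a joint): Tag's angle, rad, between hard stops: 0 = level to the left (stand +y), plain face up; 1.57 = straight up; 3.14 = level to the right, ring face up. Stiff friction hinge: it stays where left, about 0.025 N m turns it. Starts near 3.14.
- tail_b (a point): Tip of tag_b's tail, 35 mm from the pivot opposite to the tag, 22 mm wide, 5 mm thick. Pressing it down raises the tag; it swings through freely below, between the cheeks.
- face_b (a point): Middle of tag_b, 23.5 mm from the pivot; y axis to its free end, z out of its plain face. White tag: reaches 45 mm from the pivot, 36 mm wide along the pivot, core 4 mm thick, each side a panel 1.5 mm proud (30 mm wide, 7 to 40 mm from the pivot): one plain, one with a raised dark ring (22 mm across). Push either; pressing both panels at once is a pinch.
- stand_c: Fixed grey stand of the other TALL vial, whose tag lies to the left and is left alone. The three alike stands are in a row, in any order. Base 140 x 70 x 8 mm; origin on the table under the tag's pivot; x away from the robot (yaw up to 0.25 rad), y left, z up. The vial stands on the base at x +78 mm in a square frame 42 mm wide, 10 mm high.
- pivot_c (a point): Middle of the pivot of stand_c's tag, 65 mm above the table; the pivot axis runs along stand x, between two fixed cheeks centred 24.5 mm before and behind this point (5 mm thick, 16 mm along stand y, tops 7 mm above the pivot). Axes as the stand.
- tag_c (a joint): Tag's angle, rad, between hard stops: 0 = level to the left (stand +y), plain face up; 1.57 = straight up; 3.14 = level to the right, ring face up. Stiff friction hinge: it stays where left, about 0.025 N m turns it. Starts near 0.
- tail_c (a point): Tip of tag_c's tail, 35 mm from the pivot opposite to the tag, 22 mm wide, 5 mm thick. Pressing it down raises the tag; it swings through freely below, between the cheeks.
- face_c (a point): Middle of tag_c, 23.5 mm from the pivot; y axis to its free end, z out of its plain face. White tag: reaches 45 mm from the pivot, 36 mm wide along the pivot, core 4 mm thick, each side a panel 1.5 mm proud (30 mm wide, 7 to 40 mm from the pivot): one plain, one with a raised dark ring (22 mm across). Push either; pressing both panels at once is a pinch.
- sample_a_mid (a point): Centre (half-way up) of the squat clear vial, 23 mm across and 46 mm tall, loose and upright in the seat of stand_a.
- sample_b_mid (a point): Centre (half-way up) of the tall clear vial, 23 mm across and 76 mm tall, loose and upright in the seat of stand_b.
- sample_c_mid (a point): Centre (half-way up) of the tall clear vial, 23 mm across and 76 mm tall, loose and upright in the seat of stand_c.
- pen: Marker pen 17 x 135 x 16 mm lying loose between two stands, roughly pointing away from the robot; origin under its middle. Bystander.
- small_spanner: Small steel spanner 18 x 118 x 4 mm lying loose between two stands; origin under its middle. Bystander.
- glass_beaker: Beaker 54 mm across, 68 mm tall, standing loose behind the stands; origin at the centre of its underside. Bystander.

How it is judged (in metres and radians):
On the way, in this order (a step that is already met when the one before it is completed fails the run):
1. the tall vial's marked tag has been flipped back to the left while the squat vial's tag is not yet over (value of joint tag_b below 0.2 rad and value of joint tag_a below 1.57 rad), for 0.2 s.
2. the squat vial's tag has been flipped over to the right (value of joint tag_a above 2.94 rad and value of joint tag_b below 0.2 rad), for 0.2 s.
At the end, for the whole second after the job is handed in: The squat vial's tag lies to the right within 0.2 rad of its stop, the formerly marked tall vial's tag lies to the left within 0.2 rad of its stop, the third tag still lies to the left (within 0.3 rad), all tags are at rest and all vials stand upright within 15 mm of where they stood (all of step 2 and value of joint tag_c below 0.3 rad and velocity of joint tag_a between -0.1 and 0.1 rad/s and velocity of joint tag_b between -0.1 and 0.1 rad/s and velocity of joint tag_c between -0.1 and 0.1 rad/s and distance of each of sample_a_mid, sample_b_mid, sample_c_mid from where it was at the start of the episode below 0.015 m and angle between each of sample_a_mid, sample_b_mid, sample_c_mid's own z axis and vertical below 0.25 rad); the robot touches nothing.
It fails at once if the third tag is flipped up (value of joint tag_c above 0.5 rad).
It fails at once if two vials are marked at once (value of joint each of tag_a, tag_b above 1.7 rad).
It fails at once if a tag is pinched between the fingers ((contact force between the fingers and tag_a_c3 above 1 N and contact force between the fingers and tag_a_c4 above 1 N) or (contact force between the fingers and tag_b_c3 above 1 N and contact force between the fingers and tag_b_c4 above 1 N) or (contact force between the fingers and tag_c_c3 above 1 N and contact force between the fingers and tag_c_c4 above 1 N)).
It fails at once if a vial is lifted, shifted or tipped (not (distance of each of sample_a_mid, sample_b_mid, sample_c_mid from where it was at the start of the episode below 0.015 m and angle between each of sample_a_mid, sample_b_mid, sample_c_mid's own z axis and vertical below 0.25 rad)).
It fails at once if the pen, spanner or beaker is lifted or pushed away (distance of any of pen, small_spanner, glass_beaker from where it was at the start of the episode above 0.03 m).
It also fails if it takes over 59 s, if anything falls off the work surface, if the arm or the gripper's body presses on something with over 40 N, if the wrist force passes 120 N, or if a joint passes its speed limit or range.

### The arm

A 6-joint arm with a two-finger parallel gripper is mounted at the origin on a cart in front of the work surface, level with it; the furniture and walls round the work are solid. World frame = base frame: x ahead of the robot, y to its left, z up, the work surface at z = 0. Lengths are in m, angles in degrees, forces in N, time in s.
With the tool pointing down it reaches from about 0.35 to 0.85 m from the base axis. Payload 8.1 kg.
Tool frame: the origin (TCP) lies at the very end of the fingers, on their centre line; the grasp point (between the pads) lies 19 mm behind it; z points along the fingers, y is the direction in which the jaws open and shut (so a half turn about z gives the same grasp; the last joint's range is limited). The gripper opens to 93 mm and grips with 3 to 60 N. Pads are 15 mm wide; open, the fingers measure 128 mm over their backs; the gripper's body (75 mm by 188 mm) begins 65 mm behind the grasp point.
Start: joints at [61.398, 7.471, 85.268, -0, 87.261, -4.893], TCP at [0.241, 0.549, 0.219] pointing down, gripper open.
Joint ranges: [-169.43, 169.43], [-51.17, 129.36], [1.28, 143.12], [-76.62, 256.62], [0, 156.53], [-152.29, 152.29]. Speed limits (degrees/s): [136.94, 136.94, 159.86, 180, 180, 180].

### API

Orientations are given as a 3x3 rotation matrix whose columns are the frame's x, y, z axes.
In Python, from bench import ctrl, cams, ticket, boxes_of gives the robot as it stands.
- The arm moves only by the tool arm_command, never from a script. Its argument "steps" is a list of rows, each an object of numbers: "fingers": the opening in per cent of the stroke, from 0 (shut) to 100 (fully open); "tx", "ty", "tz": the shift along the tool's x, y, z in m; "rx", "ry", "rz": the turn, a rotation vector about the tool's x, y, z in degrees. A call has 1 to 12 rows; each row shifts and turns the commanded pose from where the row before left it, along the tool's axes as they then stand; what a row does not reach is not made up. A row lasts 1/10 s, in which the tool goes at most 50 mm and 8.59 degrees, less where a joint would pass 70% of its speed; a pose out of reach is approached as far as the arm can. A call is refused whole if a number of a shift passes 0.05 or a number of a turn 8.59, either way. A call with a gripper value outside its range is refused whole. The fingers move at their own pace and stop on an object; the grip force is fixed at half the most. Time passes only in rows, so rows that do not move let the fingers close. It gives the time, the measured TCP pose, the force and the opening at its end, in the units of the state.
- ctrl.read_state(): the state, without advancing time (a new reading comes with each control period).
- cams.camera(name): name is "side" or "top" or "wrist"; returns (picture, depth): 400x640x3 uint8, blue, green, red; 400x640 float32, m along the optical axis (not along the pixel's ray), 0 where there is no reading.
- cams.camera_info(name): a dict with "K" (3x3 intrinsics, pixels), "distortion" ([k1, k2, p1, p2, k3] as OpenCV has them; the pictures are not rectified), "world_to_cam" (4x4, takes a point from world to camera coordinates); the wrist camera has in their place "T_tool_cam" (4x4, takes a point from camera to tool coordinates, whose origin is the TCP and whose axes are the flange's). Camera axes: x right, y up, looking along -z (the intrinsics and any distortion apply to the point x, -y, -z); pixel columns grow to the right and rows downward; lengths in m; the calibration is good to about 2 mm. A picture is of the moment at which its call begins: read the wrist's pose just before it. camera_info takes no time and is no camera call.
- ticket.close_job(): hands the job in, once; it reports no verdict.
Trained networks look in the newest picture that a camera, given by its name, has taken for a name from the list of things; names that differ only in an ending like _2 or _b are one class to them, and where a whole thing is asked for, a point or a joint stands for the part that bears it (a point fixed in the world has none). Each returns a list of dicts, best first, with "confidence" (0 to 1); they miss things now and then, are a little off and sometimes report something else, mostly with a low value. They report only what shows in the picture. A call takes as long as a camera call.
- boxes_of(camera, name): "pixel" ([column, row] in pixels, amid what is visible of it).
The state is a dict: "time": time; "joint_pos": joint angles; "joint_velocities": joint speeds; "tau": joint torques, N m; "position": TCP position; "ee_rot": TCP orientation; "wrist_force": force on the tool from outside, world axes, zero at the start; "moment": the same for the moment, N m; "grip_width": opening from 0.0 (shut) to 1.0 (fully open).
Only numpy, scipy, OpenCV 4.12 (cv2) and the standard library are available. Lean on these libraries where they do the work, as an engineer would, in place of code of your own. Each camera call takes 0.05 s, during which the arm holds its last target.

## Working session

There is one attempt and no reset: what is moved stays moved. The work goes in short steps, Python scripts to look and compute and a tool call to move; the robot and the scene stay as the last step left them, time stands still between calls to the robot, and variables do not carry over. Pictures are saved under pics/ and viewed, and the job is handed in when it is done.

Besides the shell and the picture viewer there is one more tool, called after ">>>" as name([rows], argument=value, ...), one row to a line, values as JSON. arm_command: Moves the arm, as the interface text tells. Its arguments: {"type":"object","properties":{"steps":{"type":"array","items":{"type":"object","properties":{"fingers":{"type":"number"},"tx":{"type":"number"},"ty":{"type":"number"},"tz":{"type":"number"},"rx":{"type":"number"},"ry":{"type":"number"},"rz":{"type":"number"}}}}},"required":["steps"]}

```bash
ls; mkdir -p pics
cat > h.py <<'E'
import numpy as np, cv2
from bench import ctrl, cams, ticket, boxes_of
def w(name,u,v,d,T=None):
    i=cams.camera_info(name);K=np.array(i["K"]);D=np.array(i["distortion"],float)
    n=cv2.undistortPoints(np.array([[[u,v]]],float),K,D)[0,0]
    p=np.array([n[0]*d,-n[1]*d,-d,1])
    return (np.linalg.inv(np.array(i["world_to_cam"]))@p)[:3]
def cloud(name,dep):
    i=cams.camera_info(name);K=np.array(i["K"]);D=np.array(i["distortion"],float)
    vv,uu=np.mgrid[0:400,0:640]
    n=cv2.undistortPoints(np.stack([uu.ravel(),vv.ravel()],1).astype(float)[:,None],K,D)[:,0]
    d=dep.ravel();P=np.stack([n[:,0]*d,-n[:,1]*d,-d,np.ones_like(d)])
    X=(np.linalg.inv(np.array(i["world_to_cam"]))@P)[:3].T.reshape(400,640,3)
    X[dep==0]=np.nan
    return X
def proj(name,p):
    i=cams.camera_info(name);c=np.array(i["world_to_cam"])@np.r_[p,1]
    c=np.array([c[0],-c[1],-c[2]])
    return cv2.projectPoints(c[None],np.zeros(3),np.zeros(3),np.array(i["K"]),np.array(i["distortion"],float))[0].ravel()
E
python3 - <<'E'
from h import *
s=ctrl.read_state();print(s["time"],s["position"],np.round(s["ee_rot"],3),s["grip_width"])
for n in["top","side"]:
    p,d=cams.camera(n);cv2.imwrite(f"pics/{n}0.png",p);np.save(f"{n}0.npy",d)
    for o in["stand_a","pivot_a","face_a","tail_a","sample_a_mid","sample_b_mid","pen","small_spanner","glass_beaker"]:
        r=boxes_of(n,o)
        print(n,o,[(np.round(q["pixel"]),round(q["confidence"],2),np.round(w(n,*q["pixel"],d[int(q["pixel"][1]),int(q["pixel"][0])]),3)) for q in r])
E
```

```text
pics
0.0 [0.24095449 0.54885184 0.21758332] [[-0.916  0.402 -0.001]
 [ 0.402  0.916 -0.002]
 [ 0.    -0.002 -1.   ]] 1.0019899150253013
top stand_a [(array([249., 236.]), 0.87, array([0.501, 0.172, 0.069])), (array([395., 243.]), 0.85, array([ 0.483, -0.164,  0.064])), (array([324., 240.]), 0.58, array([ 0.49 , -0.   ,  0.072]))]
top pivot_a [(array([395., 242.]), 0.84, array([ 0.484, -0.164,  0.064])), (array([326., 243.]), 0.59, array([ 0.484, -0.005,  0.071])), (array([250., 237.]), 0.57, array([0.5  , 0.172, 0.048])), (array([322., 217.]), 0.49, array([0.543, 0.004, 0.081]))]
top face_a [(array([252., 247.]), 0.96, array([0.475, 0.163, 0.069])), (array([318., 251.]), 0.74, array([0.466, 0.013, 0.07 ])), (array([392., 254.]), 0.57, array([ 0.457, -0.154,  0.07 ]))]
top tail_a [(array([318., 249.]), 0.96, array([0.471, 0.014, 0.072])), (array([394., 255.]), 0.85, array([ 0.454, -0.159,  0.067])), (array([254., 246.]), 0.6, array([0.478, 0.16 , 0.072]))]
top sample_a_mid [(array([395., 222.]), 0.57, array([ 0.531, -0.168,  0.052]))]
top sample_b_mid [(array([396., 241.]), 0.53, arra
[... 1019 characters left out ...]
 (array([227., 207.]), 0.7, array([0.484, 0.164, 0.069]))]
side tail_a [(array([374., 265.]), 0.84, array([ 0.458, -0.166,  0.065])), (array([293., 234.]), 0.81, array([0.468, 0.002, 0.068])), (array([225., 211.]), 0.75, array([0.472, 0.161, 0.069]))]
side sample_a_mid [(array([388., 250.]), 0.58, array([ 0.53 , -0.175,  0.038]))]
side sample_b_mid [(array([234., 192.]), 0.69, array([0.544, 0.184, 0.056]))]
side pen [(array([260., 240.]), 0.7, array([0.474, 0.084, 0.013])), (array([313., 219.]), 0.32, array([ 0.537, -0.008,  0.053]))]
side small_spanner [(array([342., 268.]), 0.79, array([ 0.479, -0.097,  0.003]))]
side glass_beaker [(array([297., 174.]), 0.75, array([0.669, 0.092, 0.047]))]
```

Run:
```python
import cv2
a=cv2.imread("pics/top0.png")[180:290,210:440];cv2.imwrite("pics/topc.png",cv2.resize(a,None,fx=3.4,fy=3.4,interpolation=2))
a=cv2.imread("pics/side0.png")[140:320,190:430];cv2.imwrite("pics/sidec.png",cv2.resize(a,None,fx=3.2,fy=3.2,interpolation=2))
```

```text
(no output)
```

View pics/topc.png

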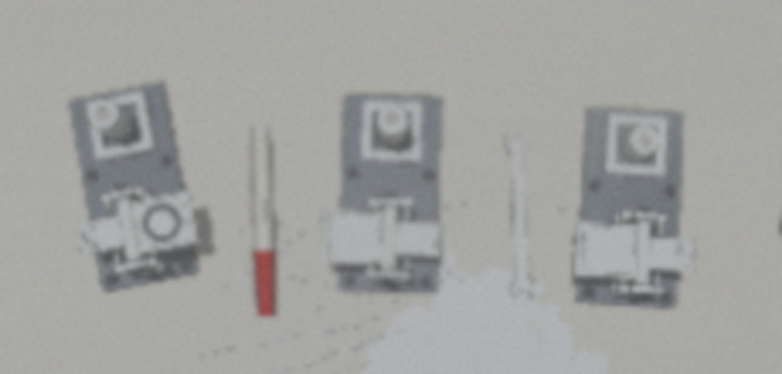

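View pics/sidec.png

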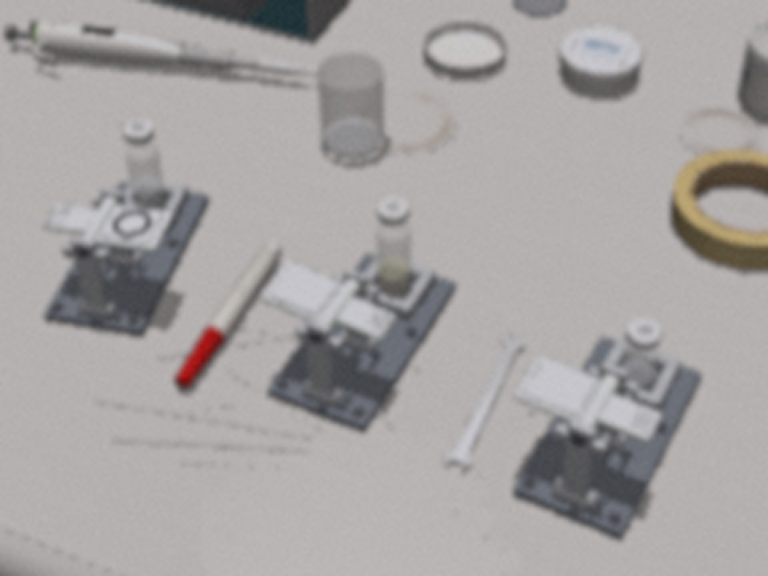

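View pics/top0.png

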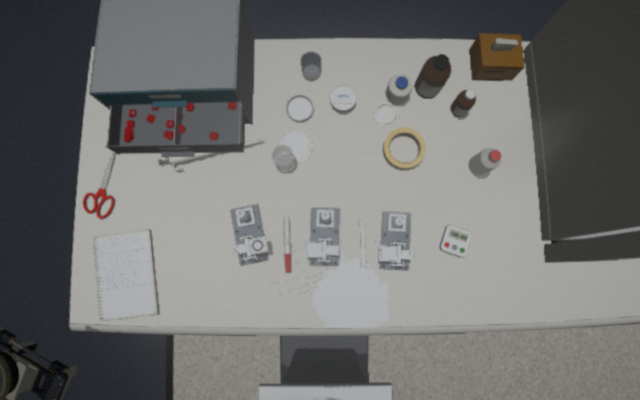

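```bash
cat > fit.py <<'E'
from h import *
from scipy.optimize import differential_evolution as DE
def fit(name,dep,c,side,lab):
    X=cloud(name,dep).reshape(-1,3);X=X[~np.isnan(X[:,0])]
    m=(np.abs(X[:,0]-c[0])<.055)&(np.abs(X[:,1]-c[1])<.075)&(X[:,2]>-.02)&(X[:,2]<.09)
    X=X[m];hi=(X[:,2]>.05)
    def cost(q):
        d=X[:,:2]-q[:2];cs,sn=np.cos(q[2]),np.sin(q[2])
        u=d[:,0]*cs+d[:,1]*sn;v=(-d[:,0]*sn+d[:,1]*cs)*side   # v toward tag
        def box(u0,u1,v0,v1,s=.001):
            sd=np.minimum(np.minimum(u-u0,u1-u),np.minimum(v-v0,v1-v));return 1/(1+np.exp(-np.clip(sd/s,-50,50)))
        M=np.maximum.reduce([box(-.018,.018,0,.045),box(-.011,.011,-.035,0),box(-.027,-.022,-.008,.008),box(.022,.027,-.008,.008)])
        return np.mean((M-hi)**2)
    r=DE(cost,[(c[0]-.03,c[0]+.03),(c[1]-.03,c[1]+.03),(-.3,.3)],seed=0,tol=1e-6)
    print(name,lab,np.round(r.x,4),r.fun,len(X),"z tag",np.nanmedian(X[hi,2]))
    return r.x
if __name__=="__main__":
    for n in["top","side"]:
        d=np.load(n+"0.npy")
        fit(n,d,(.477,.17),-1,"b");fit(n,d,(.468,.0),1,"c");fit(n,d,(.456,-.17),1,"a")
E
python3 - <<'E'
from fit import *
for n in["top","side"]:
    d=np.load(n+"0.npy");im=cv2.imread(f"pics/{n}0.png").copy()
    for c,s,l in[((.477,.17),-1,"b"),((.468,.0),1,"c"),((.456,-.17),1,"a")]:
        q=fit(n,d,c,s,l)
        R=np.array([[np.cos(q[2]),-np.sin(q[2])],[np.sin(q[2]),np.cos(q[2])]])
        poly=[(-.018,0),(.018,0),(.018,.045),(-.018,.045),(-.018,0),(-.011,0),(-.011,-.035),(.011,-.035),(.011,0)]
        for o,z in((poly,.0685),([(.057,-.021),(.099,-.021),(.099,.021),(.057,.021),(.057,-.021)],.018)):
            P=[proj(n,np.r_[R@np.array([a,b*s])+q[:2],z])*4 for a,b in o]
            if o is poly:big=cv2.resize(im,None,fx=4,fy=4,interpolation=2) if l=="b" else big
            cv2.polylines(big,[np.int32(np.array(P)+2)],False,(0,0,255),1)
    cr=big[720:1160,820:1760] if n=="top" else big[640:1240,780:1700]
    cv2.imwrite(f"pics/fit_{n}.png",cv2.resize(cr,None,fx=.85,fy=.85))
E
```

```text
top b [0.4765 0.1781 0.2037] 0.04788701165138591 2750 z tag 0.06802215130311717
top c [ 0.4705  0.0006 -0.05  ] 0.03003533036503685 2824 z tag 0.06896292671339421
top a [ 0.458  -0.1743 -0.0851] 0.04389899283614115 2787 z tag 0.06791989130058251
side b [0.4755 0.1765 0.1688] 0.1523827449416947 2704 z tag 0.0671645399402031
side c [ 4.693e-01  3.000e-04 -6.950e-02] 0.12150318254882636 3364 z tag 0.0675369336382956
side a [ 0.4576 -0.1731 -0.0935] 0.12136405145453341 4088 z tag 0.06697850923414972
```

View pics/fit_top.png

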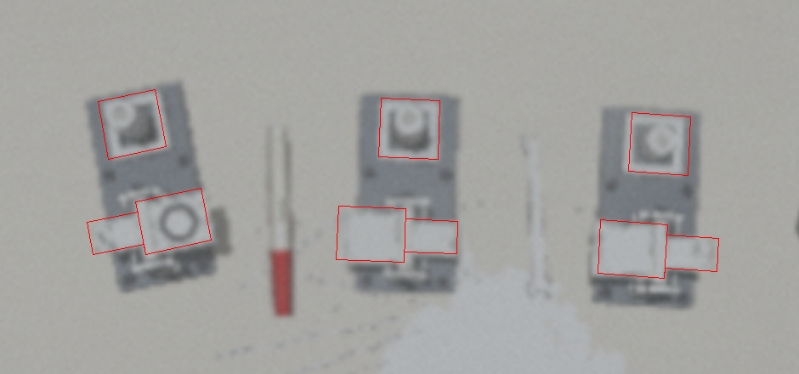

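View pics/fit_side.png

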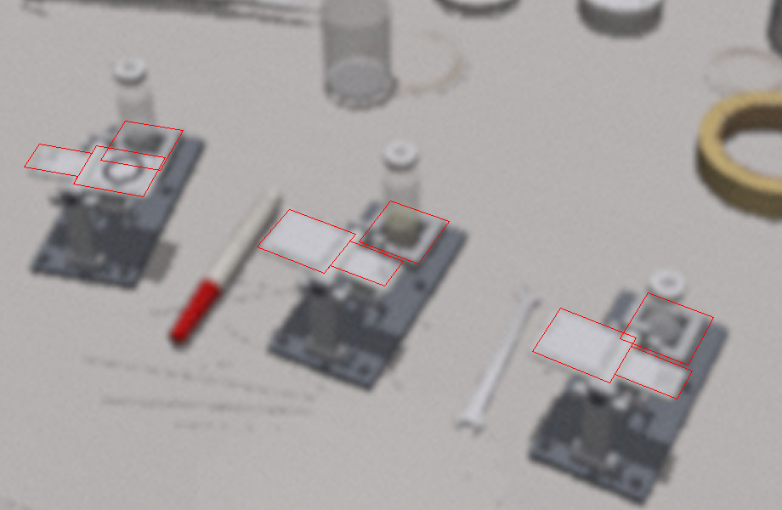

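>>> arm_command([
  {"rz":7.8,"fingers":0},
  {"rz":7.8,"fingers":0},
  {"rz":7.8,"fingers":0},
  {"rz":7.8,"fingers":0},
  {"rz":7.8,"fingers":0},
  {"rz":7.8,"fingers":0},
  {"rz":8,"fingers":0},
])

```text
invalid input at $.steps[0]: expected keys fingers, tx, ty, tz, rx, ry, rz
```

```bash
cat > go.py <<'E'
from h import *
import sys
S={"b":(.476,.178,.2),"a":(.458,-.174,-.07)}
def go(st,v,z,u=0.):
    "needed shift in tool axes to local (u,v) height z, and yaw error"
    q=S[st];s=ctrl.read_state();R=np.array(s["ee_rot"]);p=np.array(s["position"])
    t=np.array([q[0]+u*np.cos(q[2])-v*np.sin(q[2]),q[1]+u*np.sin(q[2])+v*np.cos(q[2]),z])
    d=p[:2]-q[:2]
    print("t",round(s["time"],2),"local now",np.round([d@[np.cos(q[2]),np.sin(q[2])],d@[-np.sin(q[2]),np.cos(q[2])],p[2]],4),"tool shift",np.round(R.T@(t-p),4),"yaw y",np.degrees(np.arctan2(R[1,1],R[0,1])).round(2),"want",np.degrees(q[2]).round(2),"tilt",np.round(R[:2,2],4),"F",np.round(s["wrist_force"],1),"grip",round(s["grip_width"],2),"j",np.round(s["joint_pos"]))
if __name__=="__main__":
    go(sys.argv[1],float(sys.argv[2]),float(sys.argv[3]))
E
python3 go.py b .026 .15
```

```text
t 1.0 local now [-0.1563  0.4106  0.2187] tool shift [-0.3493 -0.2244  0.0686] yaw y 66.29 want 11.46 tilt [0. 0.] F [ 1.1 -0.8 -1. ] grip 1.0 j [61.  7. 85.  0. 87. -5.]
```

>>> arm_command([
  {"fingers":0,"tx":0,"ty":0,"tz":0,"rx":0,"ry":0,"rz":7.8},
  {"fingers":0,"tx":0,"ty":0,"tz":0,"rx":0,"ry":0,"rz":7.8},
  {"fingers":0,"tx":0,"ty":0,"tz":0,"rx":0,"ry":0,"rz":7.8},
  {"fingers":0,"tx":0,"ty":0,"tz":0,"rx":0,"ry":0,"rz":7.8},
  {"fingers":0,"tx":0,"ty":0,"tz":0,"rx":0,"ry":0,"rz":7.8},
  {"fingers":0,"tx":0,"ty":0,"tz":0,"rx":0,"ry":0,"rz":7.8},
  {"fingers":0,"tx":0,"ty":0,"tz":0,"rx":0,"ry":0,"rz":8},
])

```text
time: 1.7
position: [0.2412, 0.5494, 0.2187]
ee_rot: [[-0.194, 0.981, 0.0], [0.981, 0.194, 0.0], [0.0, 0.0, -1.0]]
wrist_force: [-0.3, 0.9, 0.2]
grip_width: 0.448
```

```bash
python3 go.py b .026 .15
```

```text
t 1.7 local now [-0.1563  0.4106  0.2187] tool shift [-0.3838  0.1582  0.0686] yaw y 11.17 want 11.46 tilt [0. 0.] F [-0.3  0.9  0.2] grip 0.45 j [61.  7. 85.  0. 87. 50.]
```

>>> arm_command([
  {"fingers":0,"tx":-0.0384,"ty":0.0158,"tz":0,"rx":0,"ry":0,"rz":0},
  {"fingers":0,"tx":-0.0384,"ty":0.0158,"tz":0,"rx":0,"ry":0,"rz":0},
  {"fingers":0,"tx":-0.0384,"ty":0.0158,"tz":0,"rx":0,"ry":0,"rz":0},
  {"fingers":0,"tx":-0.0384,"ty":0.0158,"tz":0,"rx":0,"ry":0,"rz":0},
  {"fingers":0,"tx":-0.0384,"ty":0.0158,"tz":0,"rx":0,"ry":0,"rz":0},
  {"fingers":0,"tx":-0.0384,"ty":0.0158,"tz":0.01,"rx":0,"ry":0,"rz":0},
  {"fingers":0,"tx":-0.0384,"ty":0.0158,"tz":0.015,"rx":0,"ry":0,"rz":0},
  {"fingers":0,"tx":-0.0384,"ty":0.0158,"tz":0.015,"rx":0,"ry":0,"rz":0},
  {"fingers":0,"tx":-0.0384,"ty":0.0158,"tz":0.015,"rx":0,"ry":0,"rz":0},
  {"fingers":0,"tx":-0.0384,"ty":0.0158,"tz":0.0137,"rx":0,"ry":0,"rz":0},
  {"fingers":0,"tx":0,"ty":0,"tz":0,"rx":0,"ry":0,"rz":-0.3},
])

```text
time: 2.8
position: [0.4735, 0.2002, 0.1478]
ee_rot: [[-0.2, 0.98, -0.002], [0.98, 0.2, -0.002], [-0.002, -0.003, -1.0]]
wrist_force: [-1.5, 0.5, -0.6]
grip_width: 0.006
```

```bash
python3 go.py b .026 .08
python3 - <<'E'
from h import *
p,d=cams.camera("wrist");cv2.imwrite("pics/w1.png",p)
p,d=cams.camera("side");cv2.imwrite("pics/s1.png",cv2.resize(p[120:320,170:430],None,fx=3,fy=3))
E
```

```text
t 2.8 local now [0.0019 0.0223 0.1478] tool shift [ 0.0039 -0.0018  0.0678] yaw y 11.53 want 11.46 tilt [-0.0022 -0.0024] F [-1.5  0.5 -0.6] grip 0.01 j [ 17.  -3. 104.  -0.  80.   6.]
```

View pics/w1.png

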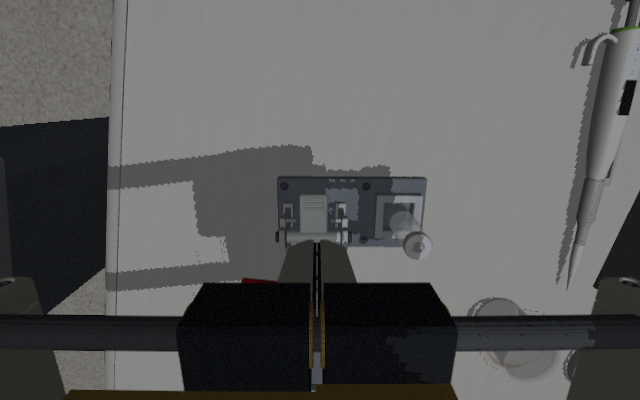

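View pics/s1.png

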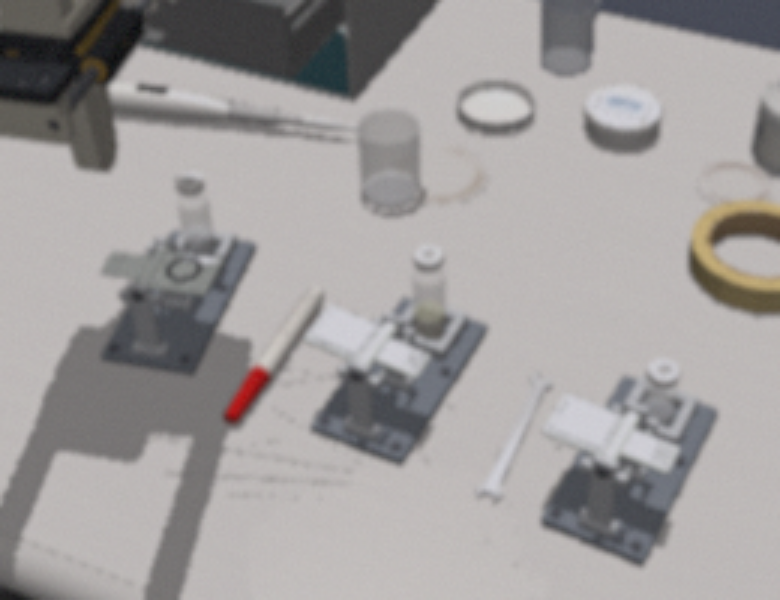

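>>> arm_command([
  {"fingers":0,"tx":0.0039,"ty":-0.0018,"tz":0.03,"rx":0,"ry":0,"rz":0},
  {"fingers":0,"tx":0,"ty":0,"tz":0.03,"rx":0,"ry":0,"rz":0},
  {"fingers":0,"tx":0,"ty":0,"tz":0,"rx":0,"ry":0,"rz":0},
  {"fingers":0,"tx":0,"ty":0,"tz":0,"rx":0,"ry":0,"rz":0},
])

```text
time: 3.3
position: [0.4694, 0.2089, 0.0905]
ee_rot: [[-0.206, 0.979, -0.001], [0.979, 0.206, -0.0], [0.0, -0.001, -1.0]]
wrist_force: [0.1, -0.6, -0.1]
grip_width: 0.008
```

```bash
python3 go.py b .026 .06
python3 - <<'E'
from h import *
i=cams.camera_info("wrist");p,d=cams.camera("wrist");
T=np.linalg.inv(np.array(i["T_tool_cam"]));s=ctrl.read_state();R=np.array(s["ee_rot"]);P=np.array(s["position"])
def pw(x):
    c=(T@np.r_[R.T@(np.array(x)-P),1])[:3];c=np.array([c[0],-c[1],-c[2]])
    return cv2.projectPoints(c[None],np.zeros(3),np.zeros(3),np.array(i["K"]),np.array(i["distortion"],float))[0].ravel()
print(pw(P))
q=(.476,.178,.2)
for v,u in((-.045,0.018),(-.045,-.018),(0,.018),(0,-.018),(.035,.011),(.035,-.011),(0,.0245),(0,-.0245)):
    x=[q[0]+u*np.cos(.2)-v*np.sin(.2),q[1]+u*np.sin(.2)+v*np.cos(.2),.068]
    a=pw(x);cv2.circle(p,tuple(np.int32(a)),3,(0,0,255),1)
cv2.imwrite("pics/w2.png",p)
p,d=cams.camera("side");cv2.imwrite("pics/s2.png",cv2.resize(p[120:320,170:430],None,fx=3,fy=3))
E
```

```text
t 3.3 local now [-0.0003  0.0316  0.0905] tool shift [-0.0056  0.0003  0.0305] yaw y 11.87 want 11.46 tilt [-0.0007 -0.    ] F [ 0.1 -0.6 -0.1] grip 0.01 j [ 18.  -0. 107.   0.  73.   6.]
[315.33431851 252.92696493]
```

View pics/w2.png

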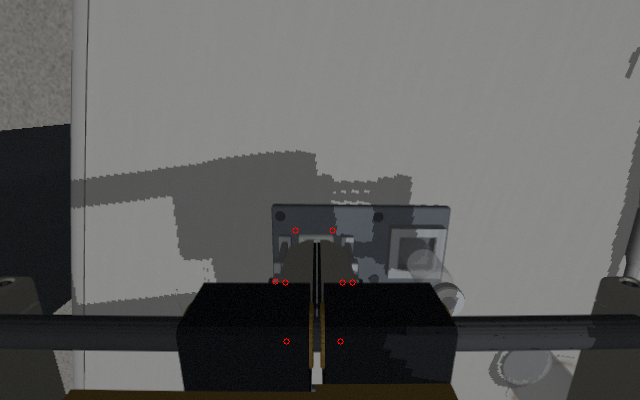

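View pics/s2.png

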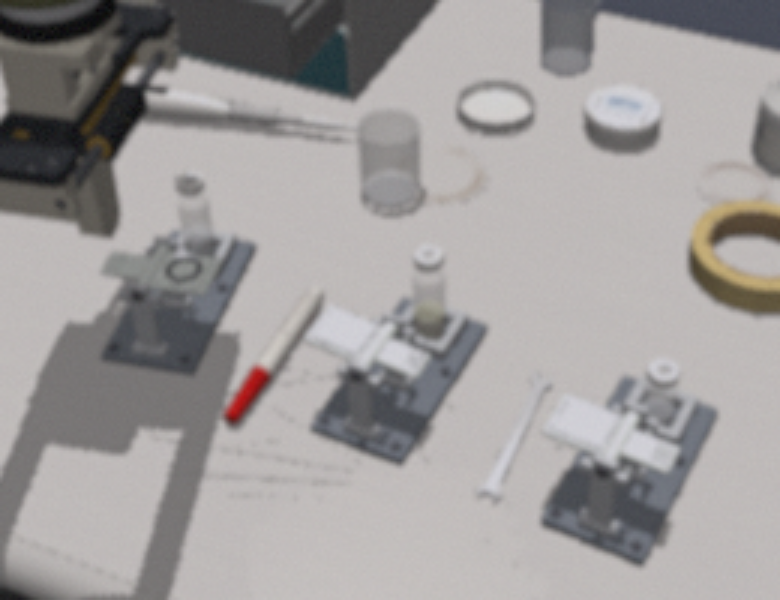

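>>> arm_command([
  {"fingers":0,"tx":-0.0056,"ty":0,"tz":0,"rx":0,"ry":0,"rz":0.4},
  {"fingers":0,"tx":0,"ty":0,"tz":0.01,"rx":0,"ry":0,"rz":0},
  {"fingers":0,"tx":0,"ty":0,"tz":0.008,"rx":0,"ry":0,"rz":0},
  {"fingers":0,"tx":0,"ty":0,"tz":0.006,"rx":0,"ry":0,"rz":0},
  {"fingers":0,"tx":0,"ty":0,"tz":0.006,"rx":0,"ry":0,"rz":0},
  {"fingers":0,"tx":0,"ty":0,"tz":0.005,"rx":0,"ry":0,"rz":0},
  {"fingers":0,"tx":0,"ty":0,"tz":0,"rx":0,"ry":0,"rz":0},
  {"fingers":0,"tx":0,"ty":0,"tz":0,"rx":0,"ry":0,"rz":0},
])

```text
time: 4.2
position: [0.4709, 0.2025, 0.0546]
ee_rot: [[-0.198, 0.98, -0.001], [0.98, 0.198, -0.0], [-0.0, -0.001, -1.0]]
wrist_force: [0.2, -0.1, 0.4]
grip_width: 0.007
```

```bash
python3 go.py b .022 .038
python3 - <<'E'
from h import *
p,d=cams.camera("side");cv2.imwrite("pics/s3.png",cv2.resize(p[140:280,170:330],None,fx=4,fy=4))
E
```

```text
t 4.2 local now [-0.0001  0.025   0.0546] tool shift [-0.003   0.0002  0.0166] yaw y 11.39 want 11.46 tilt [-0.0007 -0.0002] F [ 0.2 -0.1  0.4] grip 0.01 j [ 18.   2. 109.   0.  69.   6.]
```

View pics/s3.png

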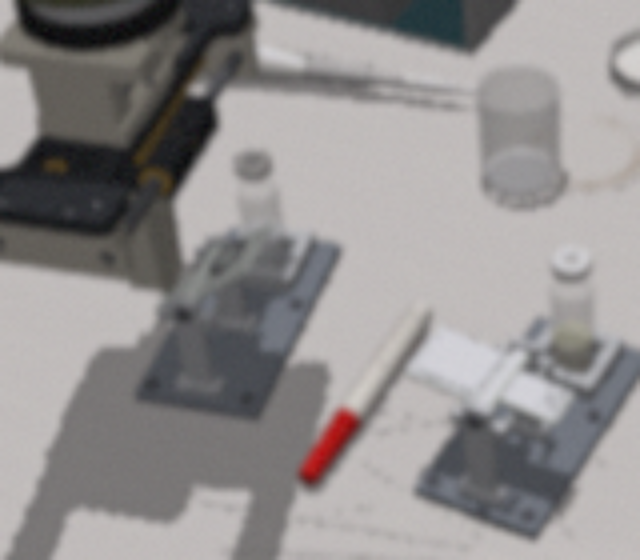

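The tag has risen to about 35° (seen edge-on at about (230,260)), and the tail is under the finger. I'll press further down and inward.

>>> arm_command([
  {"fingers":0,"tx":0,"ty":0,"tz":0.006,"rx":0,"ry":0,"rz":0},
  {"fingers":0,"tx":0,"ty":0,"tz":0.006,"rx":0,"ry":0,"rz":0},
  {"fingers":0,"tx":-0.003,"ty":0,"tz":0.004,"rx":0,"ry":0,"rz":0},
  {"fingers":0,"tx":-0.004,"ty":0,"tz":0.002,"rx":0,"ry":0,"rz":0},
  {"fingers":0,"tx":-0.003,"ty":0,"tz":0,"rx":0,"ry":0,"rz":0},
  {"fingers":0,"tx":0,"ty":0,"tz":0,"rx":0,"ry":0,"rz":0},
  {"fingers":0,"tx":0,"ty":0,"tz":0,"rx":0,"ry":0,"rz":0},
])

```text
time: 4.95
position: [0.4732, 0.1925, 0.037]
ee_rot: [[-0.197, 0.98, 0.0], [0.98, 0.197, -0.0], [-0.0, 0.0, -1.0]]
wrist_force: [0.5, 0.5, -0.3]
grip_width: 0.009
```

```bash
python3 go.py b .045 .038
python3 - <<'E'
from h import *
p,d=cams.camera("side");cv2.imwrite("pics/s4.png",cv2.resize(p[140:280,170:330],None,fx=4,fy=4))
E
```

```text
t 4.95 local now [0.0002 0.0147 0.037 ] tool shift [ 0.0303 -0.0002 -0.001 ] yaw y 11.37 want 11.46 tilt [ 0.0001 -0.0001] F [ 0.5  0.5 -0.3] grip 0.01 j [ 16.   3. 109.  -0.  67.   5.]
```

View pics/s4.png

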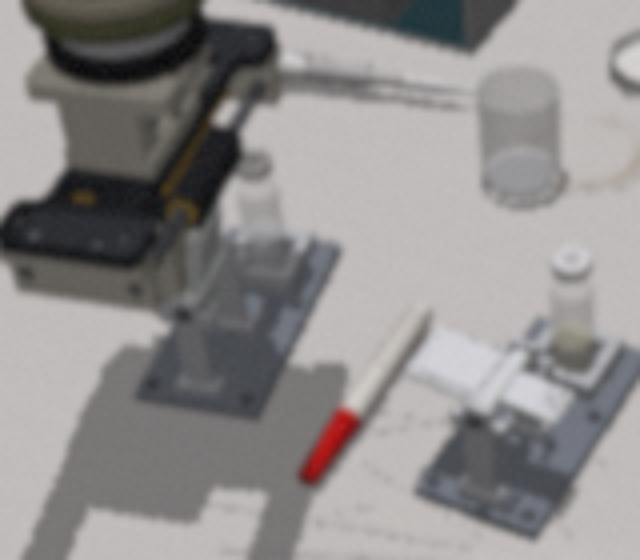

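>>> arm_command([
  {"fingers":0,"tx":0.03,"ty":0,"tz":0,"rx":0,"ry":0,"rz":0},
  {"fingers":0,"tx":0,"ty":0,"tz":0,"rx":0,"ry":0,"rz":0},
  {"fingers":0,"tx":0,"ty":0,"tz":-0.04,"rx":0,"ry":0,"rz":0},
  {"fingers":0,"tx":0,"ty":0,"tz":-0.04,"rx":0,"ry":0,"rz":0},
  {"fingers":0,"tx":0,"ty":0,"tz":-0.04,"rx":0,"ry":0,"rz":0},
  {"fingers":0,"tx":0,"ty":0,"tz":-0.01,"rx":0,"ry":0,"rz":0},
  {"fingers":0,"tx":-0.034,"ty":0,"tz":0,"rx":0,"ry":0,"rz":0},
  {"fingers":0,"tx":-0.034,"ty":0,"tz":0,"rx":0,"ry":0,"rz":0},
  {"fingers":0,"tx":-0.032,"ty":0,"tz":0,"rx":0,"ry":0,"rz":0},
  {"fingers":0,"tx":0,"ty":0,"tz":0,"rx":0,"ry":0,"rz":0},
  {"fingers":0,"tx":0,"ty":0,"tz":0,"rx":0,"ry":0,"rz":0},
])

```text
time: 6.1
position: [0.4867, 0.1235, 0.1664]
ee_rot: [[-0.196, 0.981, -0.001], [0.981, 0.196, 0.0], [0.0, -0.001, -1.0]]
wrist_force: [0.5, -0.4, -0.0]
grip_width: 0.005
```

```bash
python3 go.py b -.055 .087
python3 - <<'E'
from h import *
p,d=cams.camera("side");cv2.imwrite("pics/s5.png",cv2.resize(p[140:280,170:330],None,fx=4,fy=4))
E
```

```text
t 6.1 local now [-0.0003 -0.0555  0.1664] tool shift [0.0005 0.0003 0.0794] yaw y 11.29 want 11.46 tilt [-0.0008  0.0001] F [ 0.5 -0.4 -0. ] grip 0.0 j [  8.  -6. 104.   0.  82.  -3.]
```

View pics/s5.png

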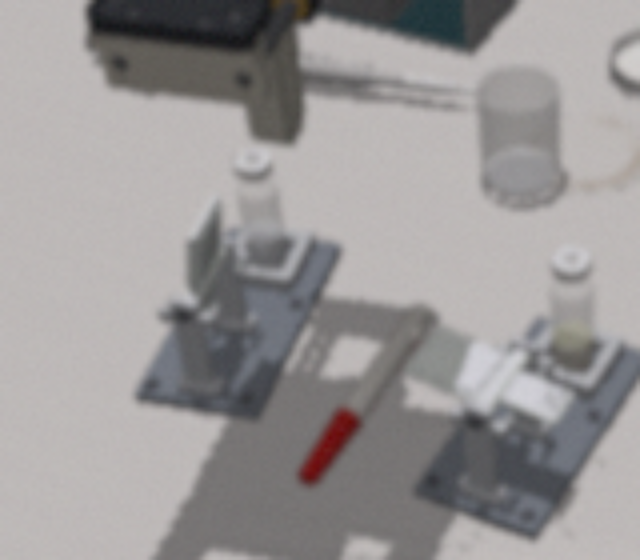

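The tag stands nearly upright at (205,255), still leaning slightly right. Next: descend on its right side, then push left.

>>> arm_command([
  {"fingers":0,"tx":0,"ty":0,"tz":0.04,"rx":0,"ry":0,"rz":0},
  {"fingers":0,"tx":0,"ty":0,"tz":0.038,"rx":0,"ry":0,"rz":0},
  {"fingers":0,"tx":0,"ty":0,"tz":0,"rx":0,"ry":0,"rz":0},
  {"fingers":0,"tx":0.02,"ty":0,"tz":0,"rx":0,"ry":0,"rz":0},
  {"fingers":0,"tx":0.012,"ty":0,"tz":0,"rx":0,"ry":0,"rz":0},
  {"fingers":0,"tx":0.01,"ty":0,"tz":0,"rx":0,"ry":0,"rz":0},
  {"fingers":0,"tx":0.01,"ty":0,"tz":0,"rx":0,"ry":0,"rz":0},
  {"fingers":0,"tx":0.01,"ty":0,"tz":0,"rx":0,"ry":0,"rz":0},
  {"fingers":0,"tx":0.01,"ty":0,"tz":0,"rx":0,"ry":0,"rz":0},
  {"fingers":0,"tx":0.008,"ty":0,"tz":0,"rx":0,"ry":0,"rz":0},
  {"fingers":0,"tx":0,"ty":0,"tz":0,"rx":0,"ry":0,"rz":0},
  {"fingers":0,"tx":0,"ty":0,"tz":0,"rx":0,"ry":0,"rz":0},
])

```text
time: 7.35
position: [0.471, 0.2027, 0.0889]
ee_rot: [[-0.198, 0.98, -0.0], [0.98, 0.198, -0.0], [-0.0, -0.0, -1.0]]
wrist_force: [1.1, -0.4, 0.5]
grip_width: 0.003
```

```bash
python3 go.py b .028 .0685
python3 - <<'E'
from h import *
p,d=cams.camera("side");cv2.imwrite("pics/s6.png",cv2.resize(p[140:280,170:330],None,fx=4,fy=4))
E
```

```text
t 7.35 local now [0.     0.0252 0.0889] tool shift [ 0.0028 -0.      0.0204] yaw y 11.42 want 11.46 tilt [-0.0002 -0.0001] F [ 1.1 -0.4  0.5] grip 0.0 j [ 18.  -0. 107.   0.  73.   6.]
```

View pics/s6.png

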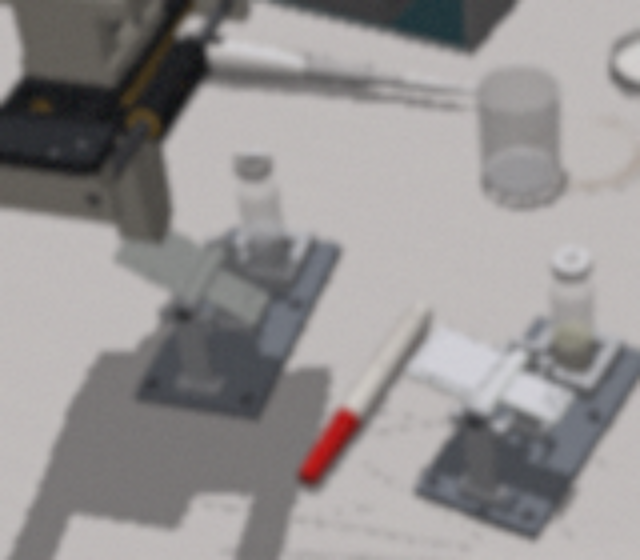

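>>> arm_command([
  {"fingers":0,"tx":0.003,"ty":0,"tz":0.006,"rx":0,"ry":0,"rz":0},
  {"fingers":0,"tx":0,"ty":0,"tz":0.006,"rx":0,"ry":0,"rz":0},
  {"fingers":0,"tx":0,"ty":0,"tz":0.005,"rx":0,"ry":0,"rz":0},
  {"fingers":0,"tx":0,"ty":0,"tz":0.003,"rx":0,"ry":0,"rz":0},
  {"fingers":0,"tx":0,"ty":0,"tz":0,"rx":0,"ry":0,"rz":0},
  {"fingers":0,"tx":0,"ty":0,"tz":0,"rx":0,"ry":0,"rz":0},
])

```text
time: 8.0
position: [0.4703, 0.2052, 0.0687]
ee_rot: [[-0.197, 0.98, -0.001], [0.98, 0.197, -0.0], [-0.0, -0.001, -1.0]]
wrist_force: [-1.6, -0.4, 2.7]
grip_width: 0.005
```

```bash
python3 go.py b .028 .0675
```

```text
t 8.0 local now [-0.0002  0.0278  0.0687] tool shift [0.0002 0.0002 0.0012] yaw y 11.38 want 11.46 tilt [-0.0008 -0.0004] F [-1.6 -0.4  2.7] grip 0.0 j [ 18.   1. 108.  -0.  71.   6.]
```

>>> arm_command([
  {"fingers":0,"tx":0,"ty":0,"tz":0.0015,"rx":0,"ry":0,"rz":0},
  {"fingers":0,"tx":0,"ty":0,"tz":0,"rx":0,"ry":0,"rz":0},
  {"fingers":0,"tx":0,"ty":0,"tz":0,"rx":0,"ry":0,"rz":0},
])

```text
time: 8.3
position: [0.4704, 0.2053, 0.0684]
ee_rot: [[-0.197, 0.98, -0.0], [0.98, 0.197, -0.0], [-0.0, -0.001, -1.0]]
wrist_force: [-7.4, -1.9, 14.0]
grip_width: 0.007
```

>>> arm_command([
  {"fingers":0,"tx":0,"ty":0,"tz":-0.04,"rx":0,"ry":0,"rz":0},
  {"fingers":0,"tx":0,"ty":0,"tz":-0.04,"rx":0,"ry":0,"rz":0},
  {"fingers":0,"tx":0,"ty":0,"tz":-0.04,"rx":0,"ry":0,"rz":0},
  {"fingers":0,"tx":0,"ty":0,"tz":0,"rx":0,"ry":0,"rz":7.75},
  {"fingers":0,"tx":0,"ty":0,"tz":0,"rx":0,"ry":0,"rz":7.75},
  {"fingers":0,"tx":0,"ty":0,"tz":0,"rx":0,"ry":0,"rz":0},
])

```text
time: 8.9
position: [0.4707, 0.2054, 0.1875]
ee_rot: [[0.074, 0.997, 0.001], [0.997, -0.074, 0.0], [0.0, 0.001, -1.0]]
wrist_force: [-0.4, 0.3, -0.9]
grip_width: 0.004
```

```bash
python3 go.py a -.027 .187
```

```text
t 8.9 local now [-0.0138  0.3794  0.1875] tool shift [-4.063e-01  1.550e-02  4.000e-04] yaw y -4.24 want -4.01 tilt [0.0005 0.0001] F [-0.4  0.3 -0.9] grip 0.0 j [ 18.  -5. 101.  -0.  84.  22.]
```

>>> arm_command([
  {"fingers":0,"tx":-0.0406,"ty":0.0015,"tz":0,"rx":0,"ry":0,"rz":0},
  {"fingers":0,"tx":-0.0406,"ty":0.0015,"tz":0,"rx":0,"ry":0,"rz":0},
  {"fingers":0,"tx":-0.0406,"ty":0.0015,"tz":0,"rx":0,"ry":0,"rz":0},
  {"fingers":0,"tx":-0.0406,"ty":0.0015,"tz":0,"rx":0,"ry":0,"rz":0},
  {"fingers":0,"tx":-0.0406,"ty":0.0015,"tz":0,"rx":0,"ry":0,"rz":0},
  {"fingers":0,"tx":-0.0406,"ty":0.0015,"tz":0,"rx":0,"ry":0,"rz":0},
  {"fingers":0,"tx":-0.0406,"ty":0.0015,"tz":0,"rx":0,"ry":0,"rz":0},
  {"fingers":0,"tx":-0.0406,"ty":0.0015,"tz":0,"rx":0,"ry":0,"rz":0},
  {"fingers":0,"tx":-0.0406,"ty":0.0015,"tz":0,"rx":0,"ry":0,"rz":0},
  {"fingers":0,"tx":-0.0406,"ty":0.0015,"tz":0,"rx":0,"ry":0,"rz":0},
  {"fingers":0,"tx":0,"ty":0,"tz":0,"rx":0,"ry":0,"rz":-0.2},
  {"fingers":0,"tx":0,"ty":0,"tz":0,"rx":0,"ry":0,"rz":0},
])

```text
time: 10.1
position: [0.4559, -0.201, 0.1867]
ee_rot: [[0.067, 0.998, -0.001], [0.998, -0.067, 0.001], [0.001, -0.001, -1.0]]
wrist_force: [-0.0, 1.2, 0.6]
grip_width: 0.003
```

```bash
python3 go.py a -.027 .09
python3 - <<'E'
from fit import *
p,d=cams.camera("side");cv2.imwrite("pics/s7.png",cv2.resize(p[120:320,170:430],None,fx=3,fy=3))
p,d=cams.camera("top");cv2.imwrite("pics/t7.png",cv2.resize(p[180:290,210:440],None,fx=3.4,fy=3.4))
X=cloud("top",d).reshape(-1,3)
q=(.476,.178,.2);e=X[:,:2]-q[:2];u=e@[np.cos(.2),np.sin(.2)];v=e@[-np.sin(.2),np.cos(.2)]
m=(abs(u)<.012)&(v>.01)&(v<.038)&(X[:,2]>.03)&(X[:,2]<.12)
print(m.sum(),np.polyfit(v[m],X[m,2],1),np.median(X[m,2]))
E
```

```text
t 10.1 local now [-0.0002 -0.0271  0.1867] tool shift [-0.      0.0003  0.0967] yaw y -3.86 want -4.01 tilt [-0.0011  0.001 ] F [-0.   1.2  0.6] grip 0.0 j [-30.  -7. 104.   0.  84. -26.]
127 [-0.0061312   0.06848818] 0.0680890722254972
```

View pics/s7.png

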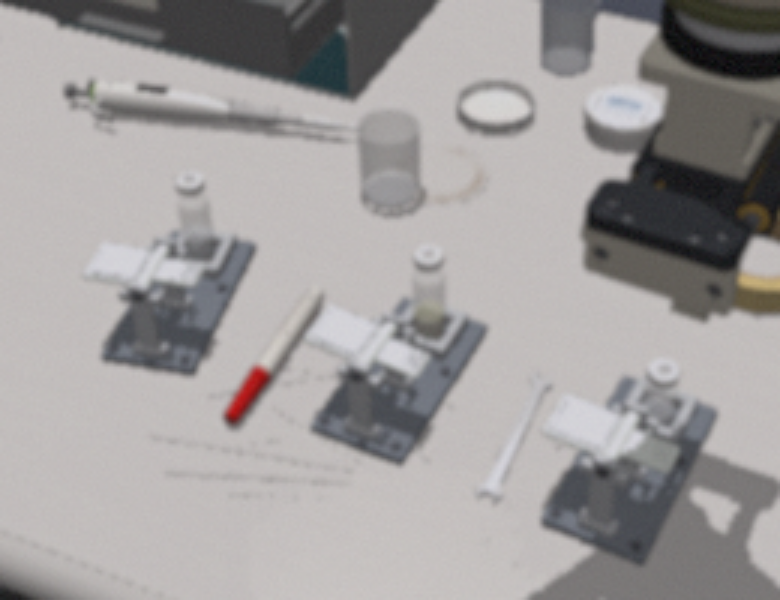

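Tag b lies level to the left at (115,260), with slope about 0. Tags c and a are unchanged. Next I press tail a, from z 0.187 to 0.042 at v = -27 mm.

>>> arm_command([
  {"fingers":0,"tx":0.001,"ty":0,"tz":0.05,"rx":0,"ry":0,"rz":0.1},
  {"fingers":0,"tx":0,"ty":0,"tz":0.047,"rx":0,"ry":0,"rz":0},
  {"fingers":0,"tx":0,"ty":0,"tz":0,"rx":0,"ry":0,"rz":0},
  {"fingers":0,"tx":0,"ty":0,"tz":0.01,"rx":0,"ry":0,"rz":0},
  {"fingers":0,"tx":0,"ty":0,"tz":0.008,"rx":0,"ry":0,"rz":0},
  {"fingers":0,"tx":0,"ty":0,"tz":0.006,"rx":0,"ry":0,"rz":0},
  {"fingers":0,"tx":0,"ty":0,"tz":0.006,"rx":0,"ry":0,"rz":0},
  {"fingers":0,"tx":0,"ty":0,"tz":0.006,"rx":0,"ry":0,"rz":0},
  {"fingers":0,"tx":0,"ty":0,"tz":0,"rx":0,"ry":0,"rz":0},
  {"fingers":0,"tx":0,"ty":0,"tz":0,"rx":0,"ry":0,"rz":0},
])

```text
time: 11.2
position: [0.4564, -0.1996, 0.0544]
ee_rot: [[0.07, 0.998, -0.0], [0.998, -0.07, 0.0], [0.0, -0.0, -1.0]]
wrist_force: [0.8, 0.1, 0.4]
grip_width: 0.004
```

```bash
python3 go.py a -.016 .037
python3 - <<'E'
from h import *
p,d=cams.camera("side");cv2.imwrite("pics/s8.png",cv2.resize(p[160:320,260:450],None,fx=4,fy=3.7))
E
```

```text
t 11.2 local now [ 0.0002 -0.0257  0.0544] tool shift [ 0.0097 -0.0002  0.0174] yaw y -4.02 want -4.01 tilt [-0.0003  0.0001] F [0.8 0.1 0.4] grip 0.0 j [-30.   0. 111.  -0.  69. -26.]
```

View pics/s8.png

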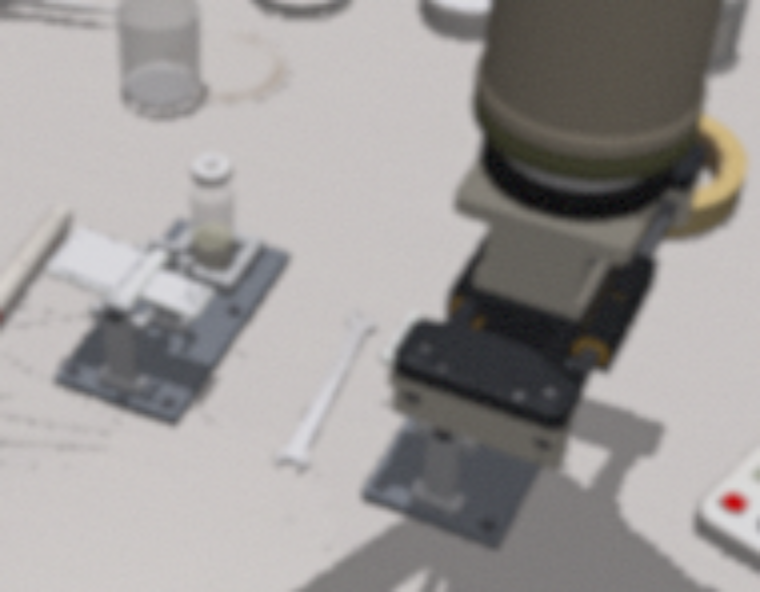

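The gripper hides tag a, but its pose matches the tag b press, so I repeat the same inward stroke, then withdraw, rise and cross to the left side.

>>> arm_command([
  {"fingers":0,"tx":0,"ty":0,"tz":0.006,"rx":0,"ry":0,"rz":0},
  {"fingers":0,"tx":0,"ty":0,"tz":0.006,"rx":0,"ry":0,"rz":0},
  {"fingers":0,"tx":0.003,"ty":0,"tz":0.004,"rx":0,"ry":0,"rz":0},
  {"fingers":0,"tx":0.004,"ty":0,"tz":0.002,"rx":0,"ry":0,"rz":0},
  {"fingers":0,"tx":0.003,"ty":0,"tz":0,"rx":0,"ry":0,"rz":0},
  {"fingers":0,"tx":0,"ty":0,"tz":0,"rx":0,"ry":0,"rz":0},
  {"fingers":0,"tx":0,"ty":0,"tz":0,"rx":0,"ry":0,"rz":0},
])

```text
time: 11.95
position: [0.4573, -0.1893, 0.0366]
ee_rot: [[0.07, 0.998, 0.0], [0.998, -0.07, 0.0], [0.0, 0.0, -1.0]]
wrist_force: [-0.4, -0.2, 1.3]
grip_width: 0.009
```

>>> arm_command([
  {"fingers":0,"tx":-0.03,"ty":0,"tz":0,"rx":0,"ry":0,"rz":0},
  {"fingers":0,"tx":0,"ty":0,"tz":0,"rx":0,"ry":0,"rz":0},
  {"fingers":0,"tx":0,"ty":0,"tz":-0.04,"rx":0,"ry":0,"rz":0},
  {"fingers":0,"tx":0,"ty":0,"tz":-0.04,"rx":0,"ry":0,"rz":0},
  {"fingers":0,"tx":0,"ty":0,"tz":-0.04,"rx":0,"ry":0,"rz":0},
  {"fingers":0,"tx":0,"ty":0,"tz":-0.01,"rx":0,"ry":0,"rz":0},
  {"fingers":0,"tx":0.034,"ty":0,"tz":0,"rx":0,"ry":0,"rz":0},
  {"fingers":0,"tx":0.034,"ty":0,"tz":0,"rx":0,"ry":0,"rz":0},
  {"fingers":0,"tx":0.034,"ty":0,"tz":0,"rx":0,"ry":0,"rz":0},
  {"fingers":0,"tx":0,"ty":0,"tz":0,"rx":0,"ry":0,"rz":0},
  {"fingers":0,"tx":0,"ty":0,"tz":0,"rx":0,"ry":0,"rz":0},
])

```text
time: 13.05
position: [0.4621, -0.1171, 0.166]
ee_rot: [[0.068, 0.998, -0.001], [0.998, -0.068, 0.0], [-0.0, -0.001, -1.0]]
wrist_force: [0.4, -0.1, 1.8]
grip_width: 0.006
```

```bash
python3 go.py a .055 .087
python3 - <<'E'
from h import *
p,d=cams.camera("side");cv2.imwrite("pics/s9.png",cv2.resize(p[160:320,260:450],None,fx=4,fy=3.7))
E
```

```text
t 13.05 local now [1.00e-04 5.71e-02 1.66e-01] tool shift [-0.0021 -0.      0.079 ] yaw y -3.9 want -4.01 tilt [-0.0005  0.    ] F [ 0.4 -0.1  1.8] grip 0.01 j [-20. -10. 108.  -0.  82. -16.]
```

View pics/s9.png

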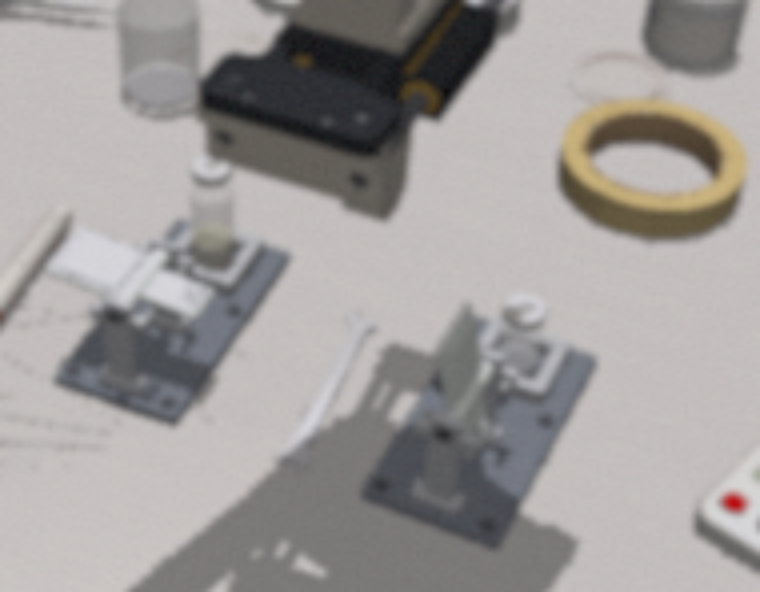

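Tag a stands nearly upright at (460,360), with everything else undisturbed. Now I descend on its left and push right.

>>> arm_command([
  {"fingers":0,"tx":0,"ty":0,"tz":0.04,"rx":0,"ry":0,"rz":0},
  {"fingers":0,"tx":0,"ty":0,"tz":0.038,"rx":0,"ry":0,"rz":0},
  {"fingers":0,"tx":0,"ty":0,"tz":0,"rx":0,"ry":0,"rz":0},
  {"fingers":0,"tx":-0.02,"ty":0,"tz":0,"rx":0,"ry":0,"rz":0},
  {"fingers":0,"tx":-0.013,"ty":0,"tz":0,"rx":0,"ry":0,"rz":0},
  {"fingers":0,"tx":-0.01,"ty":0,"tz":0,"rx":0,"ry":0,"rz":0},
  {"fingers":0,"tx":-0.01,"ty":0,"tz":0,"rx":0,"ry":0,"rz":0},
  {"fingers":0,"tx":-0.01,"ty":0,"tz":0,"rx":0,"ry":0,"rz":0},
  {"fingers":0,"tx":-0.01,"ty":0,"tz":0,"rx":0,"ry":0,"rz":0},
  {"fingers":0,"tx":-0.01,"ty":0,"tz":0,"rx":0,"ry":0,"rz":0},
  {"fingers":0,"tx":0,"ty":0,"tz":0,"rx":0,"ry":0,"rz":0},
  {"fingers":0,"tx":0,"ty":0,"tz":0,"rx":0,"ry":0,"rz":0},
])

```text
time: 14.3
position: [0.4564, -0.2009, 0.0885]
ee_rot: [[0.071, 0.998, -0.0], [0.998, -0.071, -0.0], [-0.0, -0.0, -1.0]]
wrist_force: [1.1, 0.1, 0.8]
grip_width: 0.009
```

```bash
python3 go.py a -.028 .0685
```

```text
t 14.3 local now [ 0.0003 -0.0269  0.0885] tool shift [-0.0011 -0.0003  0.02  ] yaw y -4.05 want -4.01 tilt [-0.     -0.0001] F [1.1 0.1 0.8] grip 0.01 j [-30.  -2. 109.  -0.  73. -26.]
```

>>> arm_command([
  {"fingers":0,"tx":-0.001,"ty":0,"tz":0.006,"rx":0,"ry":0,"rz":0},
  {"fingers":0,"tx":0,"ty":0,"tz":0.006,"rx":0,"ry":0,"rz":0},
  {"fingers":0,"tx":0,"ty":0,"tz":0.005,"rx":0,"ry":0,"rz":0},
  {"fingers":0,"tx":0,"ty":0,"tz":0.003,"rx":0,"ry":0,"rz":0},
  {"fingers":0,"tx":0,"ty":0,"tz":0.001,"rx":0,"ry":0,"rz":0},
  {"fingers":0,"tx":0,"ty":0,"tz":0,"rx":0,"ry":0,"rz":0},
  {"fingers":0,"tx":0,"ty":0,"tz":0,"rx":0,"ry":0,"rz":0},
])

```text
time: 15.0
position: [0.4561, -0.2011, 0.0684]
ee_rot: [[0.069, 0.998, -0.001], [0.998, -0.069, 0.001], [0.001, -0.001, -1.0]]
wrist_force: [-6.4, 3.0, 14.0]
grip_width: 0.006
```

>>> arm_command([
  {"fingers":0,"tx":0,"ty":0,"tz":-0.04,"rx":0,"ry":0,"rz":0},
  {"fingers":0,"tx":0,"ty":0,"tz":-0.04,"rx":0,"ry":0,"rz":0},
  {"fingers":0,"tx":0,"ty":0,"tz":-0.04,"rx":0,"ry":0,"rz":0},
  {"fingers":0,"tx":-0.05,"ty":0,"tz":0,"rx":0,"ry":0,"rz":0},
  {"fingers":0,"tx":-0.05,"ty":0,"tz":0,"rx":0,"ry":0,"rz":0},
  {"fingers":0,"tx":-0.05,"ty":0,"tz":-0.01,"rx":0,"ry":0,"rz":0},
  {"fingers":0,"tx":0,"ty":0,"tz":0,"rx":0,"ry":0,"rz":0},
  {"fingers":0,"tx":0,"ty":0,"tz":0,"rx":0,"ry":0,"rz":0},
])

```text
time: 15.8
position: [0.4455, -0.3507, 0.1965]
ee_rot: [[0.072, 0.997, -0.001], [0.997, -0.072, 0.001], [0.001, -0.001, -1.0]]
wrist_force: [-0.3, 0.9, 0.1]
grip_width: 0.002
```

Run:
```python
from fit import *
p,d=cams.camera("side");cv2.imwrite("pics/s10.png",cv2.resize(p[120:320,170:430],None,fx=3,fy=3))
p,d=cams.camera("top");cv2.imwrite("pics/t10.png",cv2.resize(p[180:290,210:440],None,fx=3.4,fy=3.4))
X=cloud("top",d).reshape(-1,3)
for n,q,s in(("b",(.476,.178,.2),1),("a",(.458,-.174,-.07),-1),("c",(.47,0,-.055),1)):
    e=X[:,:2]-q[:2];u=e@[np.cos(q[2]),np.sin(q[2])];v=s*(e@[-np.sin(q[2]),np.cos(q[2])])
    m=(abs(u)<.012)&(v>.01)&(v<.038)&(X[:,2]>.03)&(X[:,2]<.12)
    print(n,m.sum(),np.polyfit(v[m],X[m,2],1),np.median(X[m,2]))
print(ctrl.read_state()["wrist_force"],ctrl.read_state()["position"])
```

```text
b 126 [0.0108734 0.0677931] 0.0681079802997202
a 129 [0.00857417 0.06848305] 0.06864992516882595
c 125 [0.0975683  0.06803209] 0.07041367506192353
[ 0.8041278  -0.28237928 -0.34710506] [ 0.44586886 -0.34899212  0.19640494]
```

View pics/s10.png

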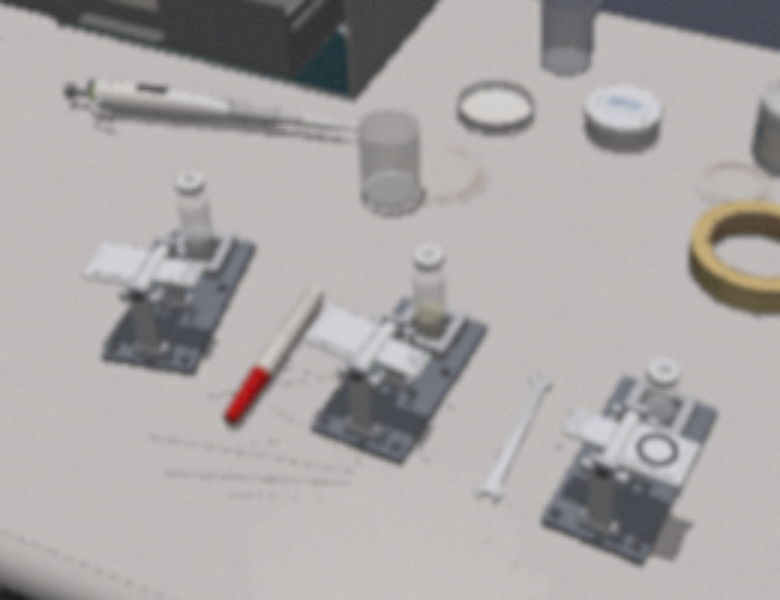

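View pics/t10.png

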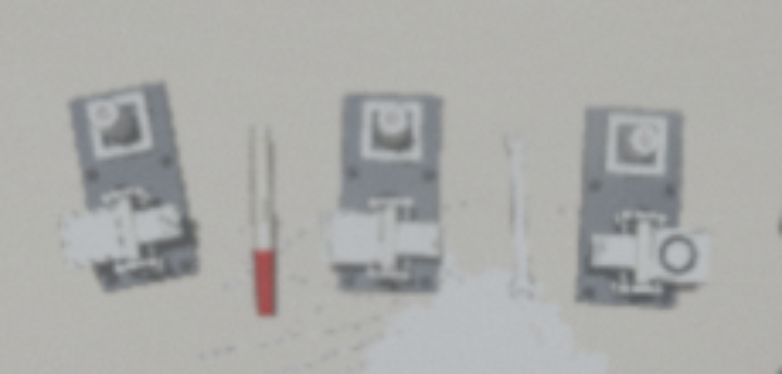

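```bash
python3 -c "
from h import *
print(ticket.close_job())"
```

```text
the job is handed in; nothing more can be done
None
```

The mark has been passed from the tall vial to the squat one, and I handed the job in about 16 s into the 59 s allowed. No verdict was reported.

- **What I did:** I flipped the tall vial's marked tag (left stand) over to the left first, then the squat vial's tag (right stand) over to the right. For each I pressed the tail down with shut fingertips until the tag was nearly upright. I then pushed it over and pressed it onto its stop, with about 14 N at the wrist both times.
- **Last checks on the two tags:** In the top-camera depth, both lie level within about 0.01 rad, with faces at 68–69 mm (expected 68.5 mm). The ring shows face up on the squat vial's tag.
- **Third tag:** It reads about 0.1 rad from level, within its 0.3 rad limit. The robot never went near it, so I think that is how it lay at the start, but I had no earlier reading of its slope to compare.
- **Everything else:** By eye in the pictures, the vials, pen, spanner and beaker are where they were. The arm was clear, with no contact force.

While I pressed the squat vial's tail, the gripper hid that tag from the side camera, so I relied on the tool position there and confirmed the result in the next picture.

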